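# Free a seized quarter-turn knob and lift off the drill plate

### The arm

A 6-joint arm with a two-finger parallel gripper is mounted at the origin on a cart in front of the work surface, level with it; the furniture and walls round the work are solid. World frame = base frame: x ahead of the robot, y to its left, z up, the work surface at z = 0. Lengths are in m, angles in rad, forces in N, time in s.
With the tool pointing down it reaches from about 0.35 to 0.975 m from the base axis. Payload 4.9 kg.
Tool frame: the origin (TCP) lies at the very end of the fingers, on their centre line; the grasp point (between the pads) lies 19 mm behind it (ctrl.grasp_offset is the distance from the TCP to the grasp point, in m); z points along the fingers, y is the line along which they close (so a half turn about z gives the same grasp; the last joint's range is limited). The gripper opens to 85 mm and grips with 20 to 120 N. Pads are 22 mm wide; open, the fingers measure 114 mm over their backs; the gripper's body (76 mm by 85 mm) begins 54 mm behind the grasp point. The pads swing forward as they close: fully open they stand 13 mm farther back than shut.
Start: joints at [-1.251, 0.053, 1.613, -0, 1.476, -0.119], TCP at [0.266, -0.566, 0.231] pointing down, gripper open.
Joint ranges: [-3.01, 3.01], [-1.01, 2.22], [0.06, 2.58], [-1.02, 4.17], [0.09, 2.62], [-3.14, 3.14]. Speed limits (rad/s): [2.57, 2.57, 3.14, 3.14, 3.14, 3.14].

### API

Orientations are given as a rotation vector (axis times angle).
In Python, from station import ctrl, optics gives the robot as it stands.
- The arm moves only by the shell command python3 -m handwheel 'ROWS' [OPENING] [FORCE]. ROWS is JSON, a list of rows, each an object of numbers: "tx", "ty", "tz": the shift along the tool's x, y, z in mm; "roll": the turn about the tool's z in rad. A call has 1 to 12 rows; each row shifts and turns the commanded pose from where the row before left it, along the tool's axes as they then stand; what a row does not reach is not made up. A row lasts 1/12 s, in which the tool goes at most 41.7 mm and 7.16 degrees, less where a joint would pass 70% of its speed; a pose out of reach is approached as far as the arm can. A call with a gripper value outside its range is refused whole. OPENING is the finger opening in mm, from 0 to 85.4, set as the call begins (- or left out, the last holds). The fingers move at their own pace and stop on an object; FORCE is the grip in N (left out, the last holds). Time passes only in rows, so rows that do not move let the fingers close. It gives the time, the measured TCP pose, the force, the opening and the grip force at its end, in the units of the state.
- ctrl.get_obs(): the state, without advancing time (a new reading comes with each control period).
- optics.get_image(name): name is "scene" or "top" or "wrist"; returns (picture, depth): 420x560x3 uint8, red, green, blue; 420x560 float32, m along the optical axis (not along the pixel's ray), 0 where there is no reading.
- optics.camera_params(name): a dict with "mtx" (3x3 intrinsics, pixels), "extrinsics" (4x4, takes a point from camera to world coordinates); the wrist camera has in their place "tool_from_camera" (4x4, takes a point from camera to tool coordinates, whose origin is the TCP and whose axes are the flange's). Camera axes: x right, y down, z forward; pixel columns grow to the right and rows downward; lengths in m; the calibration is good to about 2 mm. A picture is of the moment at which its call begins: read the wrist's pose just before it. camera_params takes no time and is no camera call.
- ctrl.finish_job(): hands the job in; it is judged then, once.
The state is a dict: "t": time; "q": joint angles; "dq": joint speeds; "effort": joint torques, N m; "tool_pos": TCP position; "tool_rot": TCP orientation; "contact_force": force on the tool from outside, world axes, zero at the start; "wrist_torque": the same for the moment, N m; "opening": finger opening in m; "grip_force": force on a finger pad.
Only numpy, scipy, OpenCV 4.12 (cv2) and the standard library are available. Lean on these libraries where they do the work, as an engineer would, in place of code of your own. Each camera call takes 0.05 s, during which the arm holds its last target. There are 200 camera calls.

### The job

The wing knob that locks the drill plate on the green drill jig has rusted tight and its thin stem shears if forced: rock it gently both ways in small arcs until it breaks free, then turn it anticlockwise until the wing lies in line with the slot and leave it so. Then lift the plate straight off by its black handle, without straining it against the knob, and lay it flat, handle up, in the middle of the rubber mat, not dropping it. Leave the gear plate in the jig and everything else on the bench alone.

Things in the scene. Friction and masses are not known exactly. Their poses are not given: they have to be found in the camera images.
- jig: Heavy green cast drill jig, immovable, 200 x 110 mm, base 24 mm thick; origin on the bench under its middle, x along its length, z up. The knob's upright axis is at x = -80 mm, y = 0. Two raised blocks carry the drill plate with its underside 44 mm above the bench; two upright dowel pins, 8 mm thick, 18 mm high, stand on the far block at x = +66 mm, y = +-30 mm.
- wing (a point): Middle of the rusty wing knob, on its turning axis, 70 mm above the bench; turns with it. x runs along the wing, a flat upright bar 42 mm long, 9 to 10 mm thick, from 55.5 to 83.5 mm above the bench (1.5 mm above the drill plate): pinch it across from above. Locked, its x is 60 to 85 degrees short of the jig's x; released (in line within 0.2 rad) after turning anticlockwise seen from above.
- knob_seat (a point): Where the stem is rusted in: on its axis, 44 mm above the bench. The knob binds within 0.55 rad of its own turning, at angles that differ each time. Leaned on where it binds until it gives no more, then worked back until it binds the other way, it gains; turned back sooner, nothing is gained. After one or two such rocks it runs free, past the released position.
- knob (a joint): Elastic twist of the knob's corroded stem, rad, positive while the wing is being turned anticlockwise: 2.2 N m per rad. The knob turns against up to 0.09 N m of friction, free or not, and stays where it is left; where it binds the torque rises steeply. 0.2 N m is plenty; at +-0.13 rad (0.29 N m) the stem shears off.
- drill_plate: Loose steel drill plate, about 0.35 kg, 10 mm thick, x -100 to +86 mm, y -42 to +42 mm; origin at its underside, right above the jig's origin when fitted, axes along the jig's. At the -x end an open fork slot 18 mm wide runs 68 mm in along x, round the knob's stem; two holes 10.5 mm wide at x = +66 mm fit over the dowels. It must rise 40 mm to clear knob and dowels.
- handle (a point): Middle of the black strap handle on the drill plate: 40 mm long along x, 10 mm thick along y, 18 mm tall; it is at x = +10 mm of the plate (just about above its centre of mass), 37 mm above its underside, 27 mm above its top face. Axes as the plate's. Pinch it across y from above.
- gear_plate: Grey gear plate, the workpiece, 62 x 104 x 18 mm, lying loose in the jig under the drill plate; it stays there.
- mat: Flat black rubber mat on the bench, 220 x 130 mm, 4 mm thick, fixed; origin under its middle, x along its length.

How it is judged:
By the outcome, as a careful person would: the job done as asked, in the order asked, and still so for the second after the job is handed in, with the robot touching nothing.
It also fails if it takes over 72 s, if anything falls off the work surface, if the arm or the gripper's body presses on something with over 40 N, if the wrist force passes 120 N, or if a joint passes its speed limit or range.

## Working session

There is one attempt and no reset: what is moved stays moved. The work goes in short steps, Python scripts to look and compute and a shell command to move; the robot and the scene stay as the last step left them, time stands still between calls to the robot, and variables do not carry over. Pictures are saved under pics/ and viewed, at most 10 in all, crops included, and the job is handed in when it is done.

```bash
ls; mkdir -p pics; python3 - <<'E'
from station import ctrl, optics
import cv2, numpy as np
print(ctrl.get_obs(), ctrl.grasp_offset)
for n in ("top","scene"):
    im,d=optics.get_image(n); np.savez(f"pics/{n}0.npz",im=im,d=d)
    cv2.imwrite(f"pics/{n}0.png",im[:,:,::-1])
    print(n,optics.camera_params(n))
print(optics.camera_params("wrist"))
E
```

```text
pics
{'t': 0.0, 'q': array([-1.25102857e+00,  5.33558352e-02,  1.61429927e+00, -2.25468380e-05,
        1.47600654e+00, -1.18995396e-01]), 'dq': array([-1.69766151e-03,  2.20621314e-03,  8.66273941e-05, -4.63877631e-04,
        8.60879464e-04, -4.03493083e-04]), 'effort': array([ 7.92059072e-04, -3.93679941e+01, -3.70175457e+01, -2.35314377e-05,
        7.08013598e-03, -1.96632151e-06]), 'tool_pos': array([ 0.26531105, -0.56519962,  0.23006051]), 'tool_rot': array([-3.06428786e+00, -6.83248240e-01,  3.60544289e-04]), 'contact_force': array([-0.59230832, -0.27165072, -0.50579732]), 'wrist_torque': array([-0.0269658 , -0.01554253,  0.06945207]), 'grip_force': 0.0, 'opening': 0.08533967121077629} 0.0187
top {'mtx': array([[427.87934253,   0.        , 281.83749878],
       [  0.        , 427.87934253, 215.42858038],
       [  0.        ,   0.        ,   1.        ]]), 'extrinsics': array([[ 0.09339355, -0.97286698,  0.21167779,  0.30393798],
       [-0.99562514, -0.09064538,  0.02267159, -0.31104672],
       [-0.00286882, -0.21286911, -0.97707651,  0.9151873 ],
       [ 0.        ,  0.  
[... 290 characters left out ...]
0.54759963,  0.36144278, -0.7546481 ,  0.35925661],
       [-0.00514824, -0.90332859, -0.42891835,  0.43767374],
       [ 0.        ,  0.        ,  0.        ,  1.        ]])}
{'mtx': array([[362.68997712,   0.        , 286.41487795],
       [  0.        , 362.68997712, 213.08670435],
       [  0.        ,   0.        ,   1.        ]]), 'tool_from_camera': array([[-3.01918190e-05, -9.47021435e-01, -3.21170361e-01,
         8.24627916e-02],
       [ 9.99999150e-01, -4.47203757e-04,  1.22464523e-03,
         1.26243732e-03],
       [-1.30339388e-03, -3.21170051e-01,  9.47020644e-01,
        -1.43950839e-01],
       [ 0.00000000e+00,  0.00000000e+00,  0.00000000e+00,
         1.00000000e+00]])}
```

View pics/top0.png

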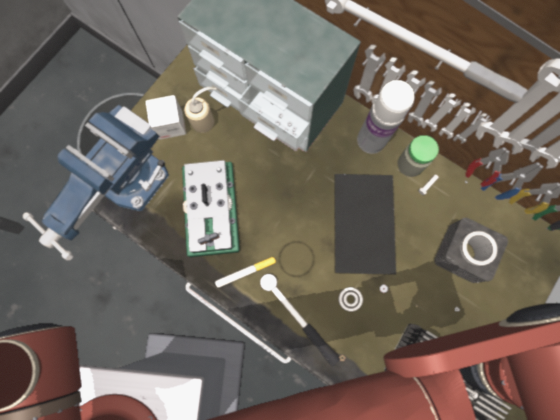

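The top view shows the jig at about (210,208), with the knob at its lower end (207,238) and the handle at (205,195). The mat is at (364,224). I'll enlarge the jig.

```bash
cat > h.py <<'E'
import numpy as np, cv2
from station import ctrl, optics
from scipy.spatial.transform import Rotation as R
def T_wrist(o):
    T=np.eye(4);T[:3,:3]=R.from_rotvec(o['tool_rot']).as_matrix();T[:3,3]=o['tool_pos'];return T@optics.camera_params('wrist')['tool_from_camera']
def onz(p,u,v,E,z):
    K=p['mtx'];r=E[:3,:3]@np.array([(u-K[0,2])/K[0,0],(v-K[1,2])/K[1,1],1]);c=E[:3,3]
    return c+r*(z-c[2])/r[2]
def proj(p,E,X):
    c=np.linalg.inv(E)@np.append(X,1);k=p['mtx']@c[:3];return k[:2]/k[2]
def cloud(p,d,E):
    v,u=np.mgrid[:d.shape[0],:d.shape[1]];K=p['mtx']
    P=np.stack([(u-K[0,2])/K[0,0]*d,(v-K[1,2])/K[1,1]*d,d],-1)
    return P@E[:3,:3].T+E[:3,3]
E
python3 - <<'E'
from h import *
f=np.load('pics/top0.npz');im,d=f['im'],f['d'];p=optics.camera_params('top');E=p['extrinsics']
W=cloud(p,d,E)
print('mat',[onz(p,*c,E,.004)[:2].round(4) for c in((336,175),(393,175),(395,273),(334,272))])
c=im[155:260,175:245]
cv2.imwrite('pics/jig.png',cv2.resize(c[:,:,::-1],None,fx=5.5,fy=5.5,interpolation=cv2.INTER_CUBIC))
hs=cv2.cvtColor(im,cv2.COLOR_RGB2HSV)
# plate top z~.054
m=(abs(W[...,2]-.054)<.006)&(d>0);m[:155]=0;m[260:]=0;m[:,:175]=0;m[:,245:]=0
r=cv2.minAreaRect(W[m][:,:2].astype(np.float32)*1000);print('plate',r,m.sum())
mm=(hs[...,2]<60)&(abs(W[...,2])<.02);mm[:170]=0;mm[278:]=0;mm[:,:330]=0;mm[:,400:]=0
r=cv2.minAreaRect(W[mm][:,:2].astype(np.float32)*1000);print('mat',r,W[mm][:,2].mean())
for n,b in(('knob',(228,248,193,222)),('handle',(180,208,198,212))):
    s=W[b[0]:b[1],b[2]:b[3]].reshape(-1,3);s=s[s[:,2]>.066];print(n,len(s),s.mean(0),s[:,2].max(),cv2.minAreaRect(s[:,:2].astype(np.float32)*1000))
E
```

```text
mat [array([ 0.6042, -0.4013]), array([ 0.6159, -0.5274]), array([ 0.3994, -0.5399]), array([ 0.3895, -0.4113])]
plate ((498.514404296875, -133.80393981933594), (186.7720184326172, 84.76091766357422), 11.336878776550293) 3044
mat ((0.0, 0.0), (0.0, 0.0), 0.0) nan
knob 135 [ 0.42489176 -0.15082394  0.08815292] 0.9151872996923676 ((376.53173828125, -228.6988067626953), (216.3297576904297, 37.49098205566406), 58.434226989746094)
handle 122 [ 0.51251852 -0.13221325  0.08835575] 0.09569201705871633 ((514.156005859375, -131.1024932861328), (39.70194625854492, 9.935508728027344), 10.520936965942383)<stdin>:12: RuntimeWarning: Mean of empty slice.
  ret = ret.dtype.type(ret / rcount)
```

View pics/jig.png

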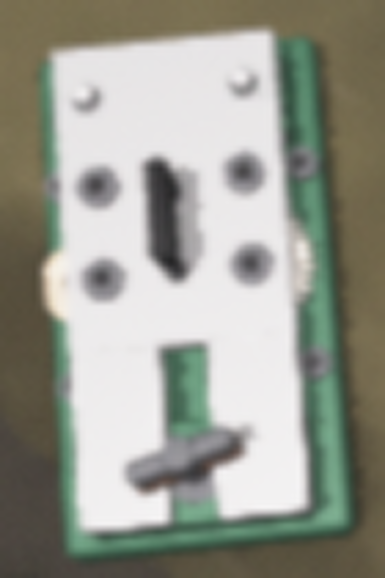

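View pics/scene0.png

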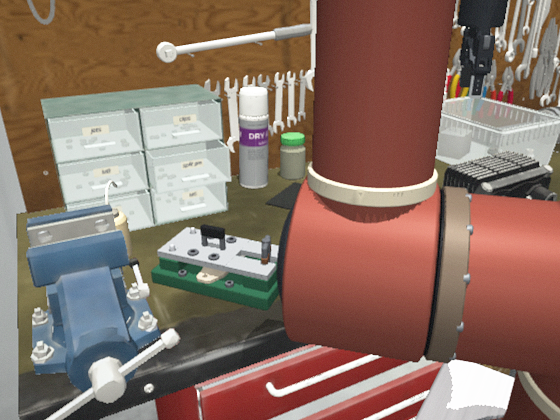

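The plate depth fit (187×85 mm, yaw 11.3°) agrees with the handle position. Jig origin is about (0.505, -0.133) and yaw about 0.195, so the knob axis is about (0.426, -0.148). The wing runs from (130,480) to (240,435) in the crop, at a yaw of about -68°. Next I'll check for obstacles around the knob and handle.

```bash
cat >> h.py <<'E'
def yaw(o): 
    x=R.from_rotvec(o['tool_rot']).as_matrix()[:,0]; return np.arctan2(x[1],x[0])
def delta(o,X):
    return R.from_rotvec(o['tool_rot']).as_matrix().T@(np.array(X)-o['tool_pos'])*1000
E
python3 - <<'E'
from h import *
f=np.load('pics/top0.npz');d=f['d'];p=optics.camera_params('top');W=cloud(p,d,p['extrinsics'])[d>0]
for c,z in (((.426,-.148),.1),((.426,-.148),.06),((.515,-.131),.1),((.515,-.131),.06),((.50,-.47),.02)):
    r=np.hypot(W[:,0]-c[0],W[:,1]-c[1]);s=W[(W[:,2]>z)&(r<.14)&(W[:,2]<.3)];
    print(c,z,len(s), s[np.argsort(np.hypot(s[:,0]-c[0],s[:,1]-c[1]))][::max(1,len(s)//5)].round(3).tolist())
o=ctrl.get_obs();print(yaw(o),delta(o,[.426,-.148,.23]))
E
```

```text
(0.426, -0.148) 0.1 0 []
(0.426, -0.148) 0.06 332 [[0.426, -0.148, 0.088], [0.427, -0.139, 0.081], [0.416, -0.133, 0.082], [0.502, -0.132, 0.089], [0.517, -0.127, 0.092], [0.545, -0.153, 0.061]]
(0.515, -0.131) 0.1 16 [[0.583, -0.009, 0.16], [0.593, -0.015, 0.141], [0.597, -0.018, 0.127], [0.579, -0.007, 0.133], [0.591, -0.013, 0.147], [0.576, -0.005, 0.155]]
(0.515, -0.131) 0.06 413 [[0.515, -0.131, 0.092], [0.502, -0.137, 0.091], [0.543, -0.151, 0.061], [0.431, -0.162, 0.081], [0.418, -0.136, 0.083], [0.584, -0.009, 0.125]]
(0.5, -0.47) 0.02 0 []
0.4388185250585775 [ 322.68907702 -309.45869111    0.84679738]
```

```bash
python3 -m handwheel '[{"tx":27,"ty":-26},{"tx":27,"ty":-26},{"tx":27,"ty":-26},{"tx":27,"ty":-26},{"tx":27,"ty":-26},{"tx":27,"ty":-26},{"tx":27,"ty":-26},{"tx":27,"ty":-26},{"tx":27,"ty":-26},{"tx":27,"ty":-26},{"tx":27,"ty":-26},{"tx":26,"ty":-23}]'; python3 -m handwheel '[{"roll":-0.124},{"roll":-0.124},{"roll":-0.124},{"roll":-0.124},{"roll":-0.124},{"roll":-0.124},{"roll":-0.124},{"roll":-0.124},{"roll":-0.124},{"roll":-0.124},{"roll":-0.124},{"roll":-0.124}]'
```

```text
$[0]: bad value
$[0]: bad value
```

```bash
python3 -m handwheel '[{"tx":27,"ty":-26,"tz":0,"roll":0}]'; python3 -m handwheel '[{"tx":20.0,"ty":-20.0,"tz":0.0,"roll":0.0}]'; python3 -m handwheel --help
```

```text
t: 0.18
tool_pos: [0.277, -0.5336, 0.2299]
tool_rot: [3.068, 0.677, -0.003]
contact_force: [-0.3, 0.9, 1.1]
opening: 0.0853
grip_force: 0.0
t: 0.27
tool_pos: [0.2884, -0.5031, 0.23]
tool_rot: [-3.064, -0.681, -0.0]
contact_force: [0.7, 0.3, 0.3]
opening: 0.0857
grip_force: 0.0invalid input: not JSON, or not a number
```

```bash
python3 -m handwheel '[{"tx":25,"ty":-24,"tz":0,"roll":0},{"tx":25,"ty":-24,"tz":0,"roll":0},{"tx":25,"ty":-24,"tz":0,"roll":0},{"tx":25,"ty":-24,"tz":0,"roll":0},{"tx":25,"ty":-24,"tz":0,"roll":0},{"tx":25,"ty":-24,"tz":0,"roll":0},{"tx":25,"ty":-24,"tz":0,"roll":0},{"tx":25,"ty":-24,"tz":0,"roll":0},{"tx":25,"ty":-24,"tz":0,"roll":0},{"tx":25,"ty":-24,"tz":0,"roll":0},{"tx":25,"ty":-24,"tz":0,"roll":0}]'; python3 -m handwheel '[{"tx":0,"ty":0,"tz":7,"roll":-0.12},{"tx":0,"ty":0,"tz":7,"roll":-0.12},{"tx":0,"ty":0,"tz":7,"roll":-0.12},{"tx":0,"ty":0,"tz":7,"roll":-0.12},{"tx":0,"ty":0,"tz":7,"roll":-0.12},{"tx":0,"ty":0,"tz":7,"roll":-0.12},{"tx":0,"ty":0,"tz":7,"roll":-0.12},{"tx":0,"ty":0,"tz":7,"roll":-0.12},{"tx":0,"ty":0,"tz":7,"roll":-0.12},{"tx":0,"ty":0,"tz":7,"roll":-0.12},{"tx":0,"ty":0,"tz":0,"roll":-0.12},{"tx":0,"ty":0,"tz":0,"roll":-0.12}]' 40
python3 -m handwheel '[{"tx":0,"ty":0,"tz":0,"roll":0},{"tx":0,"ty":0,"tz":0,"roll":0}]'
python3 - <<'E'
from h import *
o=ctrl.get_obs();im,d=optics.get_image('wrist');E=T_wrist(o);p=optics.camera_params('wrist')
np.savez('pics/w1.npz',im=im,d=d,E=E);cv2.imwrite('pics/w1.png',im[:,:,::-1])
print(o['tool_pos'],yaw(o),o['q'][5])
W=cloud(p,d,E);P=W[d>0]
k=P[(np.hypot(P[:,0]-.426,P[:,1]+.148)<.03)&(P[:,2]>.068)&(P[:,2]<.095)]
print(len(k),k.mean(0),np.percentile(k[:,2],[5,50,95]),cv2.minAreaRect(k[:,:2].astype(np.float32)*1000))
t=k[k[:,2]>np.percentile(k[:,2],95)-.004];print('top',len(t),cv2.minAreaRect(t[:,:2].astype(np.float32)*1000))
E
```

```text
t: 1.18
tool_pos: [0.4253, -0.1466, 0.2309]
tool_rot: [-3.066, -0.683, 0.0]
contact_force: [1.2, -0.4, -0.4]
opening: 0.0857
grip_force: 0.0
t: 2.18
tool_pos: [0.4246, -0.1479, 0.16]
tool_rot: [-1.845, -2.54, 0.0]
contact_force: [1.4, 0.3, -0.6]
opening: 0.04
grip_force: 0.0
t: 2.35
tool_pos: [0.4251, -0.1482, 0.161]
tool_rot: [-1.858, -2.533, 0.0]
contact_force: [0.7, 1.2, 0.1]
opening: 0.0397
grip_force: 0.0
[ 0.42510341 -0.14820903  0.16098226] 1.8758073101225574 -0.8060634247276031
976 [ 0.42583248 -0.14770494  0.08391274] [0.07397675 0.08472303 0.08757491] ((426.8361511230469, -149.9335479736328), (12.230588912963867, 41.484527587890625), 22.240333557128906)
top 711 ((426.8448486328125, -150.39517211914062), (11.810959815979004, 40.575958251953125), 20.24350357055664)
```

View pics/w1.png

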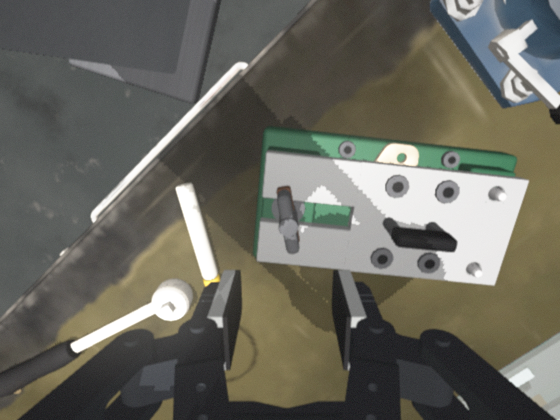

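The wrist view shows the wing at (288,217) across the slot (slot about y 213), and the handle at (423,237). I'll refine the fit.

```bash
python3 - <<'E'
from h import *
f=np.load('pics/w1.npz');d=f['d'];E=f['E'];p=optics.camera_params('wrist');P=cloud(p,d,E)[d>0]
near=P[(np.hypot(P[:,0]-.5,P[:,1]+.134)<.13)]
pl=near[(abs(near[:,2]-.056)<.005)];print('platez',np.median(pl[:,2]),cv2.minAreaRect(pl[:,:2].astype(np.float32)*1000))
h=P[(np.hypot(P[:,0]-.515,P[:,1]+.131)<.03)&(P[:,2]>.086)&(P[:,2]<.11)];print('handle',cv2.minAreaRect(h[:,:2].astype(np.float32)*1000),np.percentile(h[:,2],95))
k=P[(np.hypot(P[:,0]-.426,P[:,1]+.15)<.03)&(P[:,2]>.081)&(P[:,2]<.095)]
c=k[:,:2].mean(0);w,v=np.linalg.eigh(np.cov((k[:,:2]-c).T));a=np.arctan2(v[1,1],v[0,1]);q=(k[:,:2]-c)@v
print('wing',c,a%np.pi,c+v@((np.percentile(q,1,0)+np.percentile(q,99,0))/2),np.ptp(q,0))
E
```

```text
platez 0.05560859391882014 ((493.3326416015625, -96.55780029296875), (191.32449340820312, 164.97702026367188), 11.126328468322754)
handle ((514.5438232421875, -132.71649169921875), (39.64029312133789, 9.988512992858887), 11.914641380310059) 0.09232757051990227
wing [ 0.42628737 -0.14902109] 2.046855889784034 [ 0.42675871 -0.14992234] [0.01212948 0.04100136]
```

```bash
python3 - <<'E'
from h import *
f=np.load('pics/w1.npz');im=f['im']
cv2.imwrite('pics/w1c.png',cv2.resize(im[172:262,245:335,::-1],None,fx=6.6,fy=6.6,interpolation=cv2.INTER_CUBIC))
E
```

```text
(no output)
```

View pics/w1c.png

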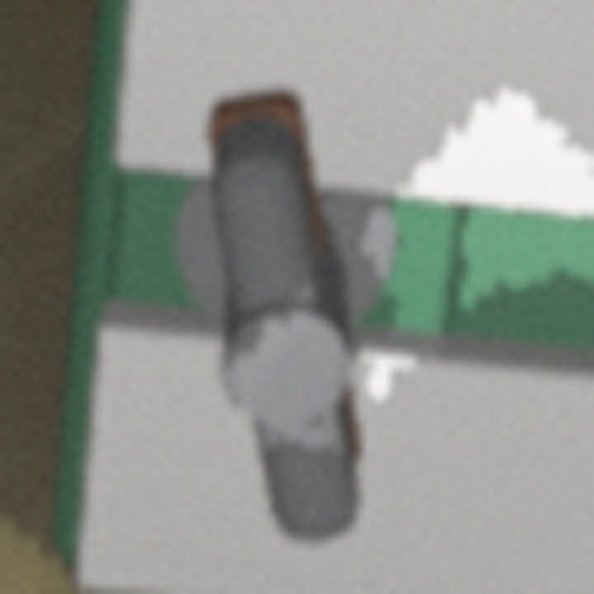

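```bash
python3 - <<'E'
from h import *
f=np.load('pics/w1.npz');E=f['E'];p=optics.camera_params('wrist')
g=lambda u,v,z:onz(p,245+u/6.6-.42,172+v/6.6-.42,E,z)
for L in (((262,130),(318,528)),((218,150),(272,480)),((302,130),(352,400))):
    a,b=[g(*q,.0835)[:2] for q in L];dd=a-b;print(np.arctan2(dd[1],dd[0]),np.linalg.norm(dd),(a+b)/2)
for z in(.0835,.088):print('boss',g(293,370,z))
for z in (.044,.054):
    a,b=g(440,335,z),g(130,318,z);print(np.arctan2(*(a-b)[1::-1]))
E
```

```text
2.009042260237571 0.04212413850985422 [ 0.4265178  -0.14805953]
2.024540571309426 0.03485573164812521 [ 0.42178276 -0.14781868]
2.0562066705851416 0.028257751244348636 [ 0.42782534 -0.14033384]
boss [ 0.42785277 -0.15154875  0.0835    ]
boss [ 0.42730321 -0.14990555  0.088     ]
0.24696018116763846
0.24696018116763768
```

```bash
python3 -m handwheel '[{"tx":0,"ty":0,"tz":0,"roll":-0.08},{"tx":0,"ty":0,"tz":0,"roll":-0.075},{"tx":-2,"ty":1,"tz":10,"roll":0},{"tx":0,"ty":0,"tz":15,"roll":0},{"tx":0,"ty":0,"tz":15,"roll":0},{"tx":0,"ty":0,"tz":15,"roll":0},{"tx":0,"ty":0,"tz":15,"roll":0},{"tx":0,"ty":0,"tz":10,"roll":0},{"tx":0,"ty":0,"tz":10,"roll":0},{"tx":0,"ty":0,"tz":5,"roll":0},{"tx":0,"ty":0,"tz":5,"roll":0},{"tx":0,"ty":0,"tz":0,"roll":0}]' 30
python3 -m handwheel '[{"tx":0,"ty":0,"tz":0,"roll":0},{"tx":0,"ty":0,"tz":0,"roll":0}]' 22 20
python3 - <<'E'
from h import *
o=ctrl.get_obs();im,d=optics.get_image('wrist')
cv2.imwrite('pics/w2.png',cv2.resize(im[240:420,160:420,::-1],None,fx=3,fy=3));print(o['tool_pos'],yaw(o),o['contact_force'],o['wrist_torque'],o['opening'])
E
```

```text
t: 3.4
tool_pos: [0.4268, -0.1495, 0.0605]
tool_rot: [-1.653, -2.67, 0.0]
contact_force: [-0.9, -1.3, 0.3]
opening: 0.0299
grip_force: 0.0
t: 3.57
tool_pos: [0.4277, -0.15, 0.0621]
tool_rot: [1.652, 2.67, 0.0]
contact_force: [0.5, 0.4, 0.9]
opening: 0.0221
grip_force: 0.0
[ 0.42767855 -0.14997522  0.06205453] 2.0335434305917683 [0.48663949 0.4237474  0.92316398] [ 0.07170159 -0.02274638  0.00559406] 0.022140215456967285
```

View pics/w2.png

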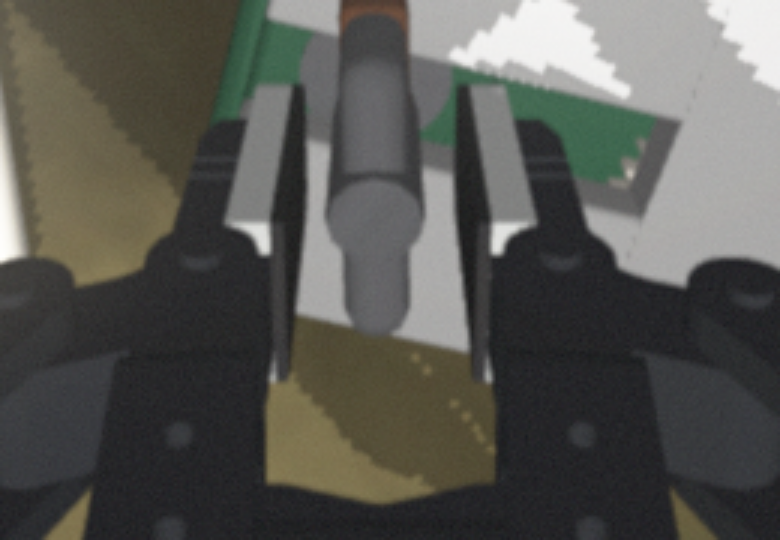

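The wing sits centred and parallel between the pads (wing middle x≈377, pads' middle ≈381). I'll close gently.

```bash
python3 -m handwheel '[{"tx":0,"ty":0,"tz":0,"roll":0},{"tx":0,"ty":0,"tz":0,"roll":0},{"tx":0,"ty":0,"tz":0,"roll":0},{"tx":0,"ty":0,"tz":0,"roll":0},{"tx":0,"ty":0,"tz":0,"roll":0},{"tx":0,"ty":0,"tz":0,"roll":0}]' 6 25
cat > s.py <<'E'
from h import *
o=ctrl.get_obs();print('t %.2f'%o['t'],o['tool_pos'].round(4),'yaw %.4f q6 %.4f'%(yaw(o)%6.283,o['q'][5]),'F',o['contact_force'].round(1),'M',o['wrist_torque'].round(3),'grip %.1f open %.4f'%(o['grip_force'],o['opening']))
E
python3 s.py
```

```text
t: 4.12
tool_pos: [0.4273, -0.1501, 0.0621]
tool_rot: [1.652, 2.671, -0.001]
contact_force: [-2.7, -1.0, 5.2]
opening: 0.0087
grip_force: 25.5
t 4.12 [ 0.4273 -0.1501  0.0621] yaw 2.0339 q6 -0.9648 F [-2.7 -1.   5.2] M [-0.182  0.531  0.006] grip 25.5 open 0.0087
```

```bash
python3 -m handwheel '[{"tx":0,"ty":0,"tz":0,"roll":-0.02},{"tx":0,"ty":0,"tz":0,"roll":0},{"tx":0,"ty":0,"tz":0,"roll":0}]' >/dev/null; python3 s.py; python3 -m handwheel '[{"tx":0,"ty":0,"tz":0,"roll":-0.02},{"tx":0,"ty":0,"tz":0,"roll":0},{"tx":0,"ty":0,"tz":0,"roll":0}]'>/dev/null; python3 s.py; python3 -m handwheel '[{"tx":0,"ty":0,"tz":0,"roll":-0.02},{"tx":0,"ty":0,"tz":0,"roll":0},{"tx":0,"ty":0,"tz":0,"roll":0}]'>/dev/null; python3 s.py
```

```text
t 4.37 [ 0.4273 -0.1501  0.0621] yaw 2.0538 q6 -0.9847 F [-2.7 -1.1  5. ] M [-0.135  0.587 -0.057] grip 25.5 open 0.0085
t 4.62 [ 0.4273 -0.1501  0.0621] yaw 2.0738 q6 -1.0047 F [-3.4 -0.4  5.2] M [-0.18   0.521 -0.014] grip 25.5 open 0.0087
t 4.87 [ 0.4274 -0.1501  0.0621] yaw 2.0936 q6 -1.0246 F [-2.9 -1.1  5.3] M [-0.196  0.543 -0.039] grip 25.5 open 0.0090
```

```bash
cat >> s.py <<'E'
print('   effort6 %.4f'%o['effort'][5])
E
python3 s.py; python3 -m handwheel '[{"tx":0,"ty":0,"tz":0,"roll":-0.02},{"tx":0,"ty":0,"tz":0,"roll":0},{"tx":0,"ty":0,"tz":0,"roll":0}]'>/dev/null; python3 s.py; python3 -m handwheel '[{"tx":0,"ty":0,"tz":0,"roll":-0.02},{"tx":0,"ty":0,"tz":0,"roll":0},{"tx":0,"ty":0,"tz":0,"roll":0}]'>/dev/null; python3 s.py
```

```text
t 4.87 [ 0.4274 -0.1501  0.0621] yaw 2.0936 q6 -1.0246 F [-2.9 -1.1  5.3] M [-0.196  0.543 -0.039] grip 25.5 open 0.0090
   effort6 -0.0788
t 5.12 [ 0.4274 -0.1501  0.0621] yaw 2.1136 q6 -1.0446 F [-3.2 -1.9  5.9] M [-0.187  0.536 -0.034] grip 25.5 open 0.0088
   effort6 -0.0780
t 5.37 [ 0.4274 -0.1501  0.0621] yaw 2.1336 q6 -1.0646 F [-2.6 -1.3  5.3] M [-0.098  0.486 -0.128] grip 25.5 open 0.0087
   effort6 -0.0782
```

```bash
cat > k.py <<'E'
import sys
from station import ctrl
o=ctrl.get_obs();e=o['effort'][5];print('t %.2f q6 %.4f e6 %.4f'%(o['t'],o['q'][5],e));sys.exit(abs(e)>float(sys.argv[1]))
E
python3 -m handwheel '[{"tx":0,"ty":0,"tz":0,"roll":-0.02},{"tx":0,"ty":0,"tz":0,"roll":-0.02},{"tx":0,"ty":0,"tz":0,"roll":0}]'>/dev/null; python3 k.py .1 && python3 -m handwheel '[{"tx":0,"ty":0,"tz":0,"roll":-0.02},{"tx":0,"ty":0,"tz":0,"roll":-0.02},{"tx":0,"ty":0,"tz":0,"roll":0}]'>/dev/null; python3 k.py .1 && python3 -m handwheel '[{"tx":0,"ty":0,"tz":0,"roll":-0.02},{"tx":0,"ty":0,"tz":0,"roll":-0.02},{"tx":0,"ty":0,"tz":0,"roll":0}]'>/dev/null; python3 k.py .1 && python3 -m handwheel '[{"tx":0,"ty":0,"tz":0,"roll":-0.02},{"tx":0,"ty":0,"tz":0,"roll":-0.02},{"tx":0,"ty":0,"tz":0,"roll":0}]'>/dev/null; python3 k.py .1
```

```text
t 5.62 q6 -1.1051 e6 -0.2273
t 5.62 q6 -1.1051 e6 -0.2273
t 5.62 q6 -1.1051 e6 -0.2273
t 5.62 q6 -1.1051 e6 -0.2273True
True
True
True
```

```bash
for i in 1 2 3; do python3 -m handwheel '[{"tx":0,"ty":0,"tz":0,"roll":0},{"tx":0,"ty":0,"tz":0,"roll":0}]'>/dev/null; python3 k.py .1;done
```

```text
t 5.78 q6 -1.1045 e6 -0.0933
t 5.95 q6 -1.1045 e6 -0.0876
t 6.12 q6 -1.1045 e6 -0.0842False
False
False
```

```bash
for i in 1 2 3 4 5; do python3 k.py .13 >/dev/null && python3 -m handwheel '[{"tx":0,"ty":0,"tz":0,"roll":-0.02},{"tx":0,"ty":0,"tz":0,"roll":0},{"tx":0,"ty":0,"tz":0,"roll":0},{"tx":0,"ty":0,"tz":0,"roll":0}]'>/dev/null; python3 k.py .13; done
```

```text
t 6.12 q6 -1.1045 e6 -0.0842
t 6.12 q6 -1.1045 e6 -0.0842
t 6.12 q6 -1.1045 e6 -0.0842
t 6.12 q6 -1.1045 e6 -0.0842
t 6.12 q6 -1.1045 e6 -0.0842False
False
False
False
False
False
False
False
False
False
```

```bash
sed -i 's/sys.exit(\(.*\))$/sys.exit(int(\1))/' k.py; python3 -m handwheel '[{"tx":0,"ty":0,"tz":0,"roll":-0.02},{"tx":0,"ty":0,"tz":0,"roll":0},{"tx":0,"ty":0,"tz":0,"roll":0},{"tx":0,"ty":0,"tz":0,"roll":0}]'>/dev/null; python3 k.py .13 && python3 -m handwheel '[{"tx":0,"ty":0,"tz":0,"roll":-0.02},{"tx":0,"ty":0,"tz":0,"roll":0},{"tx":0,"ty":0,"tz":0,"roll":0},{"tx":0,"ty":0,"tz":0,"roll":0}]'>/dev/null; python3 k.py .13 && python3 -m handwheel '[{"tx":0,"ty":0,"tz":0,"roll":-0.02},{"tx":0,"ty":0,"tz":0,"roll":0},{"tx":0,"ty":0,"tz":0,"roll":0},{"tx":0,"ty":0,"tz":0,"roll":0}]'>/dev/null; python3 k.py .13 && python3 -m handwheel '[{"tx":0,"ty":0,"tz":0,"roll":-0.02},{"tx":0,"ty":0,"tz":0,"roll":0},{"tx":0,"ty":0,"tz":0,"roll":0},{"tx":0,"ty":0,"tz":0,"roll":0}]'>/dev/null; python3 k.py .13
```

```text
t 6.45 q6 -1.1245 e6 -0.0905
t 6.78 q6 -1.1445 e6 -0.0929
t 7.12 q6 -1.1645 e6 -0.0936
t 7.45 q6 -1.1844 e6 -0.0936
```

```bash
python3 -m handwheel '[{"tx":0,"ty":0,"tz":0,"roll":-0.02},{"tx":0,"ty":0,"tz":0,"roll":-0.01},{"tx":0,"ty":0,"tz":0,"roll":0},{"tx":0,"ty":0,"tz":0,"roll":0}]'>/dev/null; python3 k.py .12 && python3 -m handwheel '[{"tx":0,"ty":0,"tz":0,"roll":-0.02},{"tx":0,"ty":0,"tz":0,"roll":-0.01},{"tx":0,"ty":0,"tz":0,"roll":0},{"tx":0,"ty":0,"tz":0,"roll":0}]'>/dev/null; python3 k.py .12 && python3 -m handwheel '[{"tx":0,"ty":0,"tz":0,"roll":-0.02},{"tx":0,"ty":0,"tz":0,"roll":-0.01},{"tx":0,"ty":0,"tz":0,"roll":0},{"tx":0,"ty":0,"tz":0,"roll":0}]'>/dev/null; python3 k.py .12 && python3 -m handwheel '[{"tx":0,"ty":0,"tz":0,"roll":-0.02},{"tx":0,"ty":0,"tz":0,"roll":-0.01},{"tx":0,"ty":0,"tz":0,"roll":0},{"tx":0,"ty":0,"tz":0,"roll":0}]'>/dev/null; python3 k.py .12; python3 s.py
```

```text
t 7.78 q6 -1.2145 e6 -0.1012
t 8.12 q6 -1.2444 e6 -0.1354
t 8.12 q6 -1.2444 e6 -0.1354
t 8.12 q6 -1.2444 e6 -0.1354
t 8.12 [ 0.4276 -0.15    0.0621] yaw 2.3133 q6 -1.2444 F [-1.9 -0.5  5.6] M [-0.091  0.433 -0.163] grip 25.7 open 0.0089
   effort6 -0.1354
```

Torque is now rising, so the knob is binding. I'll lean in smaller steps up to about 0.2.

```bash
python3 -m handwheel '[{"tx":0,"ty":0,"tz":0,"roll":-0.01},{"tx":0,"ty":0,"tz":0,"roll":0},{"tx":0,"ty":0,"tz":0,"roll":0}]'>/dev/null; python3 k.py .17 && python3 -m handwheel '[{"tx":0,"ty":0,"tz":0,"roll":-0.01},{"tx":0,"ty":0,"tz":0,"roll":0},{"tx":0,"ty":0,"tz":0,"roll":0}]'>/dev/null; python3 k.py .17 && python3 -m handwheel '[{"tx":0,"ty":0,"tz":0,"roll":-0.01},{"tx":0,"ty":0,"tz":0,"roll":0},{"tx":0,"ty":0,"tz":0,"roll":0}]'>/dev/null; python3 k.py .17 && python3 -m handwheel '[{"tx":0,"ty":0,"tz":0,"roll":-0.01},{"tx":0,"ty":0,"tz":0,"roll":0},{"tx":0,"ty":0,"tz":0,"roll":0}]'>/dev/null; python3 k.py .17
python3 -m handwheel '[{"tx":0,"ty":0,"tz":0,"roll":0},{"tx":0,"ty":0,"tz":0,"roll":0},{"tx":0,"ty":0,"tz":0,"roll":0},{"tx":0,"ty":0,"tz":0,"roll":0}]'>/dev/null; python3 k.py .17
```

```text
t 8.37 q6 -1.2544 e6 -0.1503
t 8.62 q6 -1.2643 e6 -0.1662
t 8.87 q6 -1.2743 e6 -0.1820
t 8.87 q6 -1.2743 e6 -0.1820
t 9.20 q6 -1.2742 e6 -0.1767
```

```bash
python3 -m handwheel '[{"tx":0,"ty":0,"tz":0,"roll":-0.01},{"tx":0,"ty":0,"tz":0,"roll":0},{"tx":0,"ty":0,"tz":0,"roll":0}]'>/dev/null; python3 k.py .2 && python3 -m handwheel '[{"tx":0,"ty":0,"tz":0,"roll":-0.01},{"tx":0,"ty":0,"tz":0,"roll":0},{"tx":0,"ty":0,"tz":0,"roll":0}]'>/dev/null; python3 k.py .2 
python3 -m handwheel '[{"tx":0,"ty":0,"tz":0,"roll":0},{"tx":0,"ty":0,"tz":0,"roll":0},{"tx":0,"ty":0,"tz":0,"roll":0},{"tx":0,"ty":0,"tz":0,"roll":0}]'>/dev/null; python3 k.py .2; python3 -m handwheel '[{"tx":0,"ty":0,"tz":0,"roll":0},{"tx":0,"ty":0,"tz":0,"roll":0},{"tx":0,"ty":0,"tz":0,"roll":0},{"tx":0,"ty":0,"tz":0,"roll":0}]'>/dev/null; python3 k.py .2
```

```text
t 9.45 q6 -1.2842 e6 -0.1981
t 9.70 q6 -1.2942 e6 -0.2143
t 10.03 q6 -1.2942 e6 -0.2091
t 10.37 q6 -1.2942 e6 -0.2091
```

```bash
python3 -m handwheel '[{"tx":0,"ty":0,"tz":0,"roll":0.03},{"tx":0,"ty":0,"tz":0,"roll":0.03},{"tx":0,"ty":0,"tz":0,"roll":0.03},{"tx":0,"ty":0,"tz":0,"roll":0.03},{"tx":0,"ty":0,"tz":0,"roll":0},{"tx":0,"ty":0,"tz":0,"roll":0},{"tx":0,"ty":0,"tz":0,"roll":0}]'>/dev/null; python3 k.py .12 && python3 -m handwheel '[{"tx":0,"ty":0,"tz":0,"roll":0.02},{"tx":0,"ty":0,"tz":0,"roll":0.02},{"tx":0,"ty":0,"tz":0,"roll":0},{"tx":0,"ty":0,"tz":0,"roll":0},{"tx":0,"ty":0,"tz":0,"roll":0}]'>/dev/null; python3 k.py .12 && python3 -m handwheel '[{"tx":0,"ty":0,"tz":0,"roll":0.02},{"tx":0,"ty":0,"tz":0,"roll":0.02},{"tx":0,"ty":0,"tz":0,"roll":0},{"tx":0,"ty":0,"tz":0,"roll":0},{"tx":0,"ty":0,"tz":0,"roll":0}]'>/dev/null; python3 k.py .12 && python3 -m handwheel '[{"tx":0,"ty":0,"tz":0,"roll":0.02},{"tx":0,"ty":0,"tz":0,"roll":0.02},{"tx":0,"ty":0,"tz":0,"roll":0},{"tx":0,"ty":0,"tz":0,"roll":0},{"tx":0,"ty":0,"tz":0,"roll":0}]'>/dev/null; python3 k.py .12; python3 s.py
```

```text
t 10.95 q6 -1.1747 e6 0.0012
t 11.37 q6 -1.1349 e6 0.0592
t 11.78 q6 -1.0949 e6 0.0761
t 12.20 q6 -1.0549 e6 0.0764
t 12.20 [ 0.4274 -0.1501  0.0621] yaw 2.1241 q6 -1.0549 F [-2.8 -1.2  5.7] M [-0.114  0.484  0.135] grip 25.8 open 0.0087
   effort6 0.0764
```

```bash
python3 -m handwheel '[{"tx":0,"ty":0,"tz":0,"roll":0.02},{"tx":0,"ty":0,"tz":0,"roll":0.02},{"tx":0,"ty":0,"tz":0,"roll":0},{"tx":0,"ty":0,"tz":0,"roll":0},{"tx":0,"ty":0,"tz":0,"roll":0}]'>/dev/null; python3 k.py .11 && python3 -m handwheel '[{"tx":0,"ty":0,"tz":0,"roll":0.02},{"tx":0,"ty":0,"tz":0,"roll":0.02},{"tx":0,"ty":0,"tz":0,"roll":0},{"tx":0,"ty":0,"tz":0,"roll":0},{"tx":0,"ty":0,"tz":0,"roll":0}]'>/dev/null; python3 k.py .11 && python3 -m handwheel '[{"tx":0,"ty":0,"tz":0,"roll":0.02},{"tx":0,"ty":0,"tz":0,"roll":0.02},{"tx":0,"ty":0,"tz":0,"roll":0},{"tx":0,"ty":0,"tz":0,"roll":0},{"tx":0,"ty":0,"tz":0,"roll":0}]'>/dev/null; python3 k.py .11 && python3 -m handwheel '[{"tx":0,"ty":0,"tz":0,"roll":0.02},{"tx":0,"ty":0,"tz":0,"roll":0.02},{"tx":0,"ty":0,"tz":0,"roll":0},{"tx":0,"ty":0,"tz":0,"roll":0},{"tx":0,"ty":0,"tz":0,"roll":0}]'>/dev/null; python3 k.py .11 && python3 -m handwheel '[{"tx":0,"ty":0,"tz":0,"roll":0.02},{"tx":0,"ty":0,"tz":0,"roll":0.02},{"tx":0,"ty":0,"tz":0,"roll":0},{"tx":0,"ty":0,"tz":0,"roll":0},{"tx":0,"ty":0,"tz":0,"roll":0}]'>/dev/null; python3 k.py .11
```

```text
t 12.62 q6 -1.0149 e6 0.0767
t 13.03 q6 -0.9749 e6 0.0771
t 13.45 q6 -0.9349 e6 0.0773
t 13.87 q6 -0.8949 e6 0.0776
t 14.28 q6 -0.8549 e6 0.0779
```

```bash
python3 -m handwheel '[{"tx":0,"ty":0,"tz":0,"roll":0.02},{"tx":0,"ty":0,"tz":0,"roll":0.02},{"tx":0,"ty":0,"tz":0,"roll":0.01},{"tx":0,"ty":0,"tz":0,"roll":0},{"tx":0,"ty":0,"tz":0,"roll":0},{"tx":0,"ty":0,"tz":0,"roll":0}]'>/dev/null; python3 k.py .1 && python3 -m handwheel '[{"tx":0,"ty":0,"tz":0,"roll":0.02},{"tx":0,"ty":0,"tz":0,"roll":0.02},{"tx":0,"ty":0,"tz":0,"roll":0.01},{"tx":0,"ty":0,"tz":0,"roll":0},{"tx":0,"ty":0,"tz":0,"roll":0},{"tx":0,"ty":0,"tz":0,"roll":0}]'>/dev/null; python3 k.py .1 && python3 -m handwheel '[{"tx":0,"ty":0,"tz":0,"roll":0.02},{"tx":0,"ty":0,"tz":0,"roll":0.02},{"tx":0,"ty":0,"tz":0,"roll":0.01},{"tx":0,"ty":0,"tz":0,"roll":0},{"tx":0,"ty":0,"tz":0,"roll":0},{"tx":0,"ty":0,"tz":0,"roll":0}]'>/dev/null; python3 k.py .1 && python3 -m handwheel '[{"tx":0,"ty":0,"tz":0,"roll":0.02},{"tx":0,"ty":0,"tz":0,"roll":0.02},{"tx":0,"ty":0,"tz":0,"roll":0.01},{"tx":0,"ty":0,"tz":0,"roll":0},{"tx":0,"ty":0,"tz":0,"roll":0},{"tx":0,"ty":0,"tz":0,"roll":0}]'>/dev/null; python3 k.py .1; python3 s.py
```

```text
t 14.78 q6 -0.8050 e6 0.0819
t 15.28 q6 -0.7549 e6 0.0883
t 15.78 q6 -0.7050 e6 0.1025
t 15.78 q6 -0.7050 e6 0.1025
t 15.78 [ 0.4271 -0.1502  0.0621] yaw 1.7743 q6 -0.7050 F [-4.5 -1.5  7. ] M [-0.236  0.762  0.105] grip 26.1 open 0.0086
   effort6 0.1025
```

```bash
python3 -m handwheel '[{"tx":0,"ty":0,"tz":0,"roll":0.02},{"tx":0,"ty":0,"tz":0,"roll":0},{"tx":0,"ty":0,"tz":0,"roll":0},{"tx":0,"ty":0,"tz":0,"roll":0}]'>/dev/null; python3 k.py .17 && python3 -m handwheel '[{"tx":0,"ty":0,"tz":0,"roll":0.02},{"tx":0,"ty":0,"tz":0,"roll":0},{"tx":0,"ty":0,"tz":0,"roll":0},{"tx":0,"ty":0,"tz":0,"roll":0}]'>/dev/null; python3 k.py .17 && python3 -m handwheel '[{"tx":0,"ty":0,"tz":0,"roll":0.02},{"tx":0,"ty":0,"tz":0,"roll":0},{"tx":0,"ty":0,"tz":0,"roll":0},{"tx":0,"ty":0,"tz":0,"roll":0}]'>/dev/null; python3 k.py .17 && python3 -m handwheel '[{"tx":0,"ty":0,"tz":0,"roll":0.02},{"tx":0,"ty":0,"tz":0,"roll":0},{"tx":0,"ty":0,"tz":0,"roll":0},{"tx":0,"ty":0,"tz":0,"roll":0}]'>/dev/null; python3 k.py .17 && python3 -m handwheel '[{"tx":0,"ty":0,"tz":0,"roll":0.02},{"tx":0,"ty":0,"tz":0,"roll":0},{"tx":0,"ty":0,"tz":0,"roll":0},{"tx":0,"ty":0,"tz":0,"roll":0}]'>/dev/null; python3 k.py .17
```

```text
t 16.12 q6 -0.6850 e6 0.1007
t 16.45 q6 -0.6650 e6 0.0996
t 16.78 q6 -0.6450 e6 0.0988
t 17.12 q6 -0.6250 e6 0.0981
t 17.45 q6 -0.6050 e6 0.1050
```

```bash
python3 -m handwheel '[{"tx":0,"ty":0,"tz":0,"roll":0.02},{"tx":0,"ty":0,"tz":0,"roll":0},{"tx":0,"ty":0,"tz":0,"roll":0},{"tx":0,"ty":0,"tz":0,"roll":0}]'>/dev/null; python3 k.py .17 && python3 -m handwheel '[{"tx":0,"ty":0,"tz":0,"roll":0.02},{"tx":0,"ty":0,"tz":0,"roll":0},{"tx":0,"ty":0,"tz":0,"roll":0},{"tx":0,"ty":0,"tz":0,"roll":0}]'>/dev/null; python3 k.py .17 && python3 -m handwheel '[{"tx":0,"ty":0,"tz":0,"roll":0.02},{"tx":0,"ty":0,"tz":0,"roll":0},{"tx":0,"ty":0,"tz":0,"roll":0},{"tx":0,"ty":0,"tz":0,"roll":0}]'>/dev/null; python3 k.py .17 && python3 -m handwheel '[{"tx":0,"ty":0,"tz":0,"roll":0.02},{"tx":0,"ty":0,"tz":0,"roll":0},{"tx":0,"ty":0,"tz":0,"roll":0},{"tx":0,"ty":0,"tz":0,"roll":0}]'>/dev/null; python3 k.py .17 && python3 -m handwheel '[{"tx":0,"ty":0,"tz":0,"roll":0.02},{"tx":0,"ty":0,"tz":0,"roll":0},{"tx":0,"ty":0,"tz":0,"roll":0},{"tx":0,"ty":0,"tz":0,"roll":0}]'>/dev/null; python3 k.py .17
```

```text
t 17.78 q6 -0.5851 e6 0.1340
t 18.12 q6 -0.5651 e6 0.1654
t 18.45 q6 -0.5452 e6 0.1979
t 18.45 q6 -0.5452 e6 0.1979
t 18.45 q6 -0.5452 e6 0.1979
```

Bound the other way. I'll lean a little more, hold, then turn back anticlockwise.

```bash
python3 -m handwheel '[{"tx":0,"ty":0,"tz":0,"roll":0.008},{"tx":0,"ty":0,"tz":0,"roll":0},{"tx":0,"ty":0,"tz":0,"roll":0},{"tx":0,"ty":0,"tz":0,"roll":0},{"tx":0,"ty":0,"tz":0,"roll":0},{"tx":0,"ty":0,"tz":0,"roll":0}]'>/dev/null; python3 k.py .3 && python3 -m handwheel '[{"tx":0,"ty":0,"tz":0,"roll":0},{"tx":0,"ty":0,"tz":0,"roll":0},{"tx":0,"ty":0,"tz":0,"roll":0},{"tx":0,"ty":0,"tz":0,"roll":0}]'>/dev/null; python3 k.py .3
python3 -m handwheel '[{"tx":0,"ty":0,"tz":0,"roll":-0.03},{"tx":0,"ty":0,"tz":0,"roll":-0.03},{"tx":0,"ty":0,"tz":0,"roll":-0.03},{"tx":0,"ty":0,"tz":0,"roll":-0.03},{"tx":0,"ty":0,"tz":0,"roll":-0.02},{"tx":0,"ty":0,"tz":0,"roll":0},{"tx":0,"ty":0,"tz":0,"roll":0},{"tx":0,"ty":0,"tz":0,"roll":0}]'>/dev/null; python3 k.py .11 && python3 -m handwheel '[{"tx":0,"ty":0,"tz":0,"roll":-0.02},{"tx":0,"ty":0,"tz":0,"roll":-0.02},{"tx":0,"ty":0,"tz":0,"roll":-0.02},{"tx":0,"ty":0,"tz":0,"roll":0},{"tx":0,"ty":0,"tz":0,"roll":0}]'>/dev/null; python3 k.py .11 && python3 -m handwheel '[{"tx":0,"ty":0,"tz":0,"roll":-0.02},{"tx":0,"ty":0,"tz":0,"roll":-0.02},{"tx":0,"ty":0,"tz":0,"roll":-0.02},{"tx":0,"ty":0,"tz":0,"roll":0},{"tx":0,"ty":0,"tz":0,"roll":0}]'>/dev/null; python3 k.py .11 && python3 -m handwheel '[{"tx":0,"ty":0,"tz":0,"roll":-0.02},{"tx":0,"ty":0,"tz":0,"roll":-0.02},{"tx":0,"ty":0,"tz":0,"roll":-0.02},{"tx":0,"ty":0,"tz":0,"roll":0},{"tx":0,"ty":0,"tz":0,"roll":0}]'>/dev/null; python3 k.py .11; python3 s.py
```

```text
t 18.95 q6 -0.5373 e6 0.2115
t 19.28 q6 -0.5373 e6 0.2115
t 19.95 q6 -0.6766 e6 -0.0320
t 20.37 q6 -0.7366 e6 -0.0762
t 20.78 q6 -0.7966 e6 -0.0766
t 21.20 q6 -0.8566 e6 -0.0770
t 21.20 [ 0.4272 -0.1502  0.0621] yaw 1.9256 q6 -0.8566 F [-3.2 -1.   6.1] M [-0.127  0.708 -0.044] grip 25.6 open 0.0087
   effort6 -0.0770
```

```bash
python3 -m handwheel '[{"tx":0,"ty":0,"tz":0,"roll":-0.02},{"tx":0,"ty":0,"tz":0,"roll":-0.02},{"tx":0,"ty":0,"tz":0,"roll":-0.02},{"tx":0,"ty":0,"tz":0,"roll":0},{"tx":0,"ty":0,"tz":0,"roll":0}]'>/dev/null; python3 k.py .1 && python3 -m handwheel '[{"tx":0,"ty":0,"tz":0,"roll":-0.02},{"tx":0,"ty":0,"tz":0,"roll":-0.02},{"tx":0,"ty":0,"tz":0,"roll":-0.02},{"tx":0,"ty":0,"tz":0,"roll":0},{"tx":0,"ty":0,"tz":0,"roll":0}]'>/dev/null; python3 k.py .1 && python3 -m handwheel '[{"tx":0,"ty":0,"tz":0,"roll":-0.02},{"tx":0,"ty":0,"tz":0,"roll":-0.02},{"tx":0,"ty":0,"tz":0,"roll":-0.02},{"tx":0,"ty":0,"tz":0,"roll":0},{"tx":0,"ty":0,"tz":0,"roll":0}]'>/dev/null; python3 k.py .1 && python3 -m handwheel '[{"tx":0,"ty":0,"tz":0,"roll":-0.02},{"tx":0,"ty":0,"tz":0,"roll":-0.02},{"tx":0,"ty":0,"tz":0,"roll":-0.02},{"tx":0,"ty":0,"tz":0,"roll":0},{"tx":0,"ty":0,"tz":0,"roll":0}]'>/dev/null; python3 k.py .1 && python3 -m handwheel '[{"tx":0,"ty":0,"tz":0,"roll":-0.02},{"tx":0,"ty":0,"tz":0,"roll":-0.02},{"tx":0,"ty":0,"tz":0,"roll":-0.02},{"tx":0,"ty":0,"tz":0,"roll":0},{"tx":0,"ty":0,"tz":0,"roll":0}]'>/dev/null; python3 k.py .1 && python3 -m handwheel '[{"tx":0,"ty":0,"tz":0,"roll":-0.02},{"tx":0,"ty":0,"tz":0,"roll":-0.02},{"tx":0,"ty":0,"tz":0,"roll":-0.02},{"tx":0,"ty":0,"tz":0,"roll":0},{"tx":0,"ty":0,"tz":0,"roll":0}]'>/dev/null; python3 k.py .1
```

```text
t 21.62 q6 -0.9166 e6 -0.0774
t 22.03 q6 -0.9766 e6 -0.0779
t 22.45 q6 -1.0366 e6 -0.0783
t 22.87 q6 -1.0966 e6 -0.0788
t 23.28 q6 -1.1566 e6 -0.0792
t 23.70 q6 -1.2165 e6 -0.0797
```

```bash
python3 -m handwheel '[{"tx":0,"ty":0,"tz":0,"roll":-0.02},{"tx":0,"ty":0,"tz":0,"roll":-0.02},{"tx":0,"ty":0,"tz":0,"roll":-0.02},{"tx":0,"ty":0,"tz":0,"roll":0},{"tx":0,"ty":0,"tz":0,"roll":0}]'>/dev/null; python3 k.py .1 && python3 -m handwheel '[{"tx":0,"ty":0,"tz":0,"roll":-0.02},{"tx":0,"ty":0,"tz":0,"roll":-0.02},{"tx":0,"ty":0,"tz":0,"roll":-0.02},{"tx":0,"ty":0,"tz":0,"roll":0},{"tx":0,"ty":0,"tz":0,"roll":0}]'>/dev/null; python3 k.py .1 && python3 -m handwheel '[{"tx":0,"ty":0,"tz":0,"roll":-0.02},{"tx":0,"ty":0,"tz":0,"roll":-0.02},{"tx":0,"ty":0,"tz":0,"roll":-0.02},{"tx":0,"ty":0,"tz":0,"roll":0},{"tx":0,"ty":0,"tz":0,"roll":0}]'>/dev/null; python3 k.py .1 && python3 -m handwheel '[{"tx":0,"ty":0,"tz":0,"roll":-0.02},{"tx":0,"ty":0,"tz":0,"roll":-0.02},{"tx":0,"ty":0,"tz":0,"roll":-0.02},{"tx":0,"ty":0,"tz":0,"roll":0},{"tx":0,"ty":0,"tz":0,"roll":0}]'>/dev/null; python3 k.py .1 && python3 -m handwheel '[{"tx":0,"ty":0,"tz":0,"roll":-0.02},{"tx":0,"ty":0,"tz":0,"roll":-0.02},{"tx":0,"ty":0,"tz":0,"roll":-0.02},{"tx":0,"ty":0,"tz":0,"roll":0},{"tx":0,"ty":0,"tz":0,"roll":0}]'>/dev/null; python3 k.py .1 && python3 -m handwheel '[{"tx":0,"ty":0,"tz":0,"roll":-0.02},{"tx":0,"ty":0,"tz":0,"roll":-0.02},{"tx":0,"ty":0,"tz":0,"roll":-0.02},{"tx":0,"ty":0,"tz":0,"roll":0},{"tx":0,"ty":0,"tz":0,"roll":0}]'>/dev/null; python3 k.py .1; python3 s.py
```

```text
t 24.12 q6 -1.2766 e6 -0.0802
t 24.53 q6 -1.3366 e6 -0.0807
t 24.95 q6 -1.3966 e6 -0.0813
t 25.37 q6 -1.4566 e6 -0.0818
t 25.78 q6 -1.5166 e6 -0.0823
t 26.20 q6 -1.5767 e6 -0.0828
t 26.20 [ 0.4278 -0.1497  0.0621] yaw 2.6455 q6 -1.5767 F [-1.2  0.7  5.1] M [ 0.1    0.249 -0.067] grip 25.5 open 0.0088
   effort6 -0.0828
```

```bash
python3 -m handwheel '[{"tx":0,"ty":0,"tz":0,"roll":-0.02},{"tx":0,"ty":0,"tz":0,"roll":-0.02},{"tx":0,"ty":0,"tz":0,"roll":-0.02},{"tx":0,"ty":0,"tz":0,"roll":-0.02},{"tx":0,"ty":0,"tz":0,"roll":0},{"tx":0,"ty":0,"tz":0,"roll":0}]'>/dev/null; python3 k.py .11 && python3 -m handwheel '[{"tx":0,"ty":0,"tz":0,"roll":-0.02},{"tx":0,"ty":0,"tz":0,"roll":-0.02},{"tx":0,"ty":0,"tz":0,"roll":-0.02},{"tx":0,"ty":0,"tz":0,"roll":-0.02},{"tx":0,"ty":0,"tz":0,"roll":0},{"tx":0,"ty":0,"tz":0,"roll":0}]'>/dev/null; python3 k.py .11 && python3 -m handwheel '[{"tx":0,"ty":0,"tz":0,"roll":-0.02},{"tx":0,"ty":0,"tz":0,"roll":-0.02},{"tx":0,"ty":0,"tz":0,"roll":-0.02},{"tx":0,"ty":0,"tz":0,"roll":-0.02},{"tx":0,"ty":0,"tz":0,"roll":0},{"tx":0,"ty":0,"tz":0,"roll":0}]'>/dev/null; python3 k.py .11 && python3 -m handwheel '[{"tx":0,"ty":0,"tz":0,"roll":-0.02},{"tx":0,"ty":0,"tz":0,"roll":-0.02},{"tx":0,"ty":0,"tz":0,"roll":-0.02},{"tx":0,"ty":0,"tz":0,"roll":-0.02},{"tx":0,"ty":0,"tz":0,"roll":0},{"tx":0,"ty":0,"tz":0,"roll":0}]'>/dev/null; python3 k.py .11 && python3 -m handwheel '[{"tx":0,"ty":0,"tz":0,"roll":-0.02},{"tx":0,"ty":0,"tz":0,"roll":-0.02},{"tx":0,"ty":0,"tz":0,"roll":-0.02},{"tx":0,"ty":0,"tz":0,"roll":-0.02},{"tx":0,"ty":0,"tz":0,"roll":0},{"tx":0,"ty":0,"tz":0,"roll":0}]'>/dev/null; python3 k.py .11 && python3 -m handwheel '[{"tx":0,"ty":0,"tz":0,"roll":-0.02},{"tx":0,"ty":0,"tz":0,"roll":-0.02},{"tx":0,"ty":0,"tz":0,"roll":-0.02},{"tx":0,"ty":0,"tz":0,"roll":-0.02},{"tx":0,"ty":0,"tz":0,"roll":0},{"tx":0,"ty":0,"tz":0,"roll":0}]'>/dev/null; python3 k.py .11; python3 s.py
```

```text
t 26.70 q6 -1.6566 e6 -0.0835
t 27.20 q6 -1.7367 e6 -0.0842
t 27.70 q6 -1.8167 e6 -0.0848
t 28.20 q6 -1.8966 e6 -0.0854
t 28.70 q6 -1.9766 e6 -0.0860
t 29.20 q6 -2.0566 e6 -0.0866
t 29.20 [ 0.4279 -0.1491  0.0621] yaw 3.1254 q6 -2.0566 F [-0.9  3.2  5.1] M [ 0.496  0.068 -0.067] grip 25.5 open 0.0088
   effort6 -0.0866
```

```bash
python3 -m handwheel '[{"tx":0,"ty":0,"tz":0,"roll":-0.02},{"tx":0,"ty":0,"tz":0,"roll":-0.02},{"tx":0,"ty":0,"tz":0,"roll":-0.02},{"tx":0,"ty":0,"tz":0,"roll":-0.02},{"tx":0,"ty":0,"tz":0,"roll":0},{"tx":0,"ty":0,"tz":0,"roll":0}]'>/dev/null; python3 k.py .11 && python3 -m handwheel '[{"tx":0,"ty":0,"tz":0,"roll":-0.02},{"tx":0,"ty":0,"tz":0,"roll":-0.02},{"tx":0,"ty":0,"tz":0,"roll":-0.02},{"tx":0,"ty":0,"tz":0,"roll":-0.02},{"tx":0,"ty":0,"tz":0,"roll":0},{"tx":0,"ty":0,"tz":0,"roll":0}]'>/dev/null; python3 k.py .11 && python3 -m handwheel '[{"tx":0,"ty":0,"tz":0,"roll":-0.02},{"tx":0,"ty":0,"tz":0,"roll":-0.02},{"tx":0,"ty":0,"tz":0,"roll":-0.02},{"tx":0,"ty":0,"tz":0,"roll":-0.02},{"tx":0,"ty":0,"tz":0,"roll":-0.015},{"tx":0,"ty":0,"tz":0,"roll":0},{"tx":0,"ty":0,"tz":0,"roll":0}]'>/dev/null; python3 k.py .11 && python3 -m handwheel '[{"tx":0,"ty":0,"tz":0,"roll":0.02},{"tx":0,"ty":0,"tz":0,"roll":0.02},{"tx":0,"ty":0,"tz":0,"roll":0},{"tx":0,"ty":0,"tz":0,"roll":0},{"tx":0,"ty":0,"tz":0,"roll":0}]'>/dev/null; python3 k.py .11; python3 s.py
```

```text
t 29.70 q6 -2.1367 e6 -0.0872
t 30.20 q6 -2.2166 e6 -0.0877
t 30.78 q6 -2.3116 e6 -0.0877
t 31.20 q6 -2.2718 e6 -0.0104
t 31.20 [ 0.4279 -0.1489  0.062 ] yaw 3.3403 q6 -2.2718 F [-0.7  3.2  6.1] M [ 0.615  0.203 -0.022] grip 25.5 open 0.0087
   effort6 -0.0104
```

```bash
python3 -m handwheel '[{"tx":0,"ty":0,"tz":0,"roll":0},{"tx":0,"ty":0,"tz":0,"roll":0},{"tx":0,"ty":0,"tz":0,"roll":0},{"tx":0,"ty":0,"tz":-10,"roll":0},{"tx":0,"ty":0,"tz":-15,"roll":0},{"tx":0,"ty":0,"tz":-15,"roll":0},{"tx":0,"ty":0,"tz":-20,"roll":0},{"tx":0,"ty":0,"tz":-20,"roll":0},{"tx":0,"ty":0,"tz":-10,"roll":0},{"tx":-20,"ty":0,"tz":-5,"roll":0},{"tx":-20,"ty":0,"tz":-5,"roll":0},{"tx":0,"ty":0,"tz":0,"roll":0}]' 30; python3 -m handwheel '[{"tx":0,"ty":0,"tz":0,"roll":0},{"tx":0,"ty":0,"tz":0,"roll":0}]'
python3 - <<'E'
from h import *
o=ctrl.get_obs();im,d=optics.get_image('wrist');E=T_wrist(o);p=optics.camera_params('wrist')
np.savez('pics/w3.npz',im=im,d=d,E=E);cv2.imwrite('pics/w3.png',im[:,:,::-1])
P=cloud(p,d,E)[d>0]
def fit(c,z0,z1,r=.03):
    k=P[(np.hypot(P[:,0]-c[0],P[:,1]-c[1])<r)&(P[:,2]>z0)&(P[:,2]<z1)]
    c=k[:,:2].mean(0);w,v=np.linalg.eigh(np.cov((k[:,:2]-c).T));q=(k[:,:2]-c)@v
    return len(k),c+v@((np.percentile(q,1,0)+np.percentile(q,99,0))/2),np.arctan2(v[1,1],v[0,1])%np.pi,np.ptp(q,0),np.percentile(k[:,2],[50,95])
print('wing',fit((.427,-.149),.08,.1));print('handle',fit((.515,-.132),.086,.1));print(o['tool_pos'],yaw(o)%6.283)
E
```

```text
t: 32.2
tool_pos: [0.469, -0.1419, 0.1632]
tool_rot: [-0.314, 3.122, -0.002]
contact_force: [0.6, -0.2, -0.3]
opening: 0.0299
grip_force: 0.0
t: 32.37
tool_pos: [0.4656, -0.1416, 0.1607]
tool_rot: [0.312, -3.125, -0.001]
contact_force: [-0.0, 0.4, -0.5]
opening: 0.0302
grip_force: 0.0
wing (985, array([ 0.4265338 , -0.15067032]), np.float64(0.1988203089240521), array([0.01244072, 0.0415158 ]), array([0.08481313, 0.08742125]))
handle (772, array([ 0.51429097, -0.13291016]), np.float64(0.19934207284465888), array([0.00976918, 0.03961311]), array([0.09088385, 0.09212913]))
[ 0.46564243 -0.14161831  0.16069185] 3.340764247361023
```

View pics/w3.png

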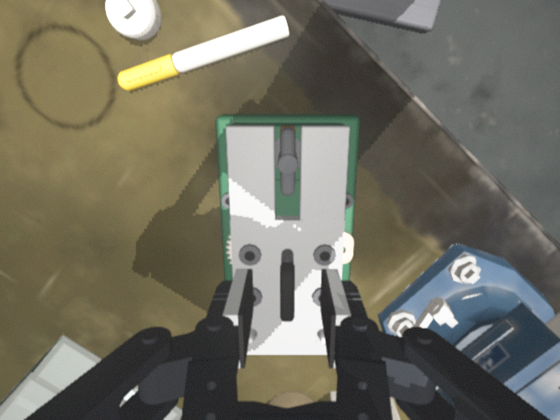

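The wing is in line (wing yaw 0.1988, handle yaw 0.1993); it shows at (288,160) inside the slot. Next is the handle.

```bash
python3 -m handwheel '[{"tx":-17,"ty":-0.8,"tz":0,"roll":0},{"tx":-17,"ty":0,"tz":0,"roll":0},{"tx":-16,"ty":0,"tz":5,"roll":0},{"tx":0,"ty":0,"tz":15,"roll":0},{"tx":0,"ty":0,"tz":15,"roll":0},{"tx":0,"ty":0,"tz":15,"roll":0},{"tx":0,"ty":0,"tz":15,"roll":0},{"tx":0,"ty":0,"tz":15,"roll":0},{"tx":0,"ty":0,"tz":10,"roll":0},{"tx":0,"ty":0,"tz":5,"roll":0},{"tx":0,"ty":0,"tz":3,"roll":0},{"tx":0,"ty":0,"tz":0,"roll":0}]' 34; python3 -m handwheel '[{"tx":0,"ty":0,"tz":0,"roll":0},{"tx":0,"ty":0,"tz":0,"roll":0}]' 24 25
python3 s.py
python3 - <<'E'
from h import *
im,d=optics.get_image('wrist')
cv2.imwrite('pics/w4.png',cv2.resize(im[200:420,160:420,::-1],None,fx=2.5,fy=2.5))
E
```

```text
t: 33.42
tool_pos: [0.5151, -0.1327, 0.063]
tool_rot: [0.312, -3.125, -0.0]
contact_force: [-0.6, -0.3, -0.5]
opening: 0.034
grip_force: 0.0
t: 33.58
tool_pos: [0.5162, -0.133, 0.0644]
tool_rot: [-0.312, 3.124, -0.001]
contact_force: [-0.2, -0.4, -0.5]
opening: 0.024
grip_force: 0.0
t 33.58 [ 0.5162 -0.133   0.0644] yaw 3.3406 q6 -2.1618 F [-0.2 -0.4 -0.5] M [0.041 0.012 0.003] grip 0.0 open 0.0240
   effort6 -0.0002
```

View pics/w4.png

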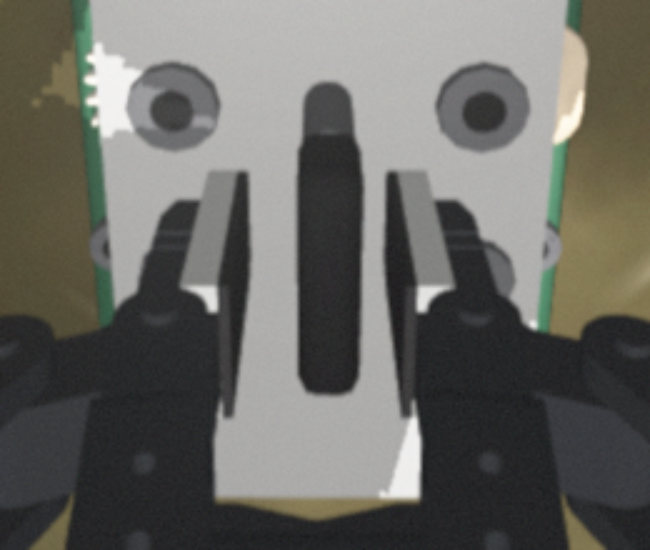

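The pads' middle is at x≈317 and the handle is at 330, about 1.9 mm toward +y of the tool. I'll correct for that and then close.

```bash
python3 -m handwheel '[{"tx":0,"ty":1.8,"tz":1.5,"roll":0},{"tx":0,"ty":0,"tz":0,"roll":0}]' >/dev/null;  python3 -m handwheel '[{"tx":0,"ty":0,"tz":0,"roll":0},{"tx":0,"ty":0,"tz":0,"roll":0},{"tx":0,"ty":0,"tz":0,"roll":0},{"tx":0,"ty":0,"tz":0,"roll":0},{"tx":0,"ty":0,"tz":0,"roll":0},{"tx":0,"ty":0,"tz":0,"roll":0}]' 5 25 >/dev/null; python3 s.py; python3 -m handwheel '[{"tx":0,"ty":0,"tz":0,"roll":0},{"tx":0,"ty":0,"tz":0,"roll":0},{"tx":0,"ty":0,"tz":0,"roll":0}]' 5 60 >/dev/null; python3 s.py
```

```text
t 34.30 [ 0.5153 -0.131   0.062 ] yaw 3.3406 q6 -2.1589 F [ 0.5 -0.8  1.1] M [-0.09  -0.015 -0.003] grip 27.8 open 0.0094
   effort6 0.0099
t 34.55 [ 0.5153 -0.131   0.062 ] yaw 3.3405 q6 -2.1589 F [ 0.3 -0.7  1.6] M [-0.047 -0.006 -0.013] grip 59.1 open 0.0090
   effort6 0.0050
```

```bash
python3 -m handwheel '[{"tx":0,"ty":0,"tz":-2,"roll":0},{"tx":0,"ty":0,"tz":-2,"roll":0},{"tx":0,"ty":0,"tz":-2,"roll":0},{"tx":0,"ty":0,"tz":0,"roll":0}]'>/dev/null; python3 s.py;  python3 -m handwheel '[{"tx":0,"ty":0,"tz":-3,"roll":0},{"tx":0,"ty":0,"tz":-3,"roll":0},{"tx":0,"ty":0,"tz":-3,"roll":0},{"tx":0,"ty":0,"tz":-3,"roll":0},{"tx":0,"ty":0,"tz":0,"roll":0}]'>/dev/null; python3 s.py
```

```text
t 34.88 [ 0.5147 -0.1306  0.0675] yaw 3.3406 q6 -2.1589 F [ 0.5  1.4 -3.6] M [-0.002  0.002  0.028] grip 58.6 open 0.0088
   effort6 0.0046
t 35.30 [ 0.5157 -0.1311  0.0808] yaw 3.3407 q6 -2.1589 F [ 0.7 -0.9 -3.9] M [ 0.048 -0.054 -0.046] grip 58.6 open 0.0089
   effort6 0.0003
```

```bash
python3 -m handwheel '[{"tx":0,"ty":0,"tz":-4,"roll":0},{"tx":0,"ty":0,"tz":-6,"roll":0},{"tx":0,"ty":0,"tz":-6,"roll":0},{"tx":0,"ty":0,"tz":-8,"roll":0},{"tx":0,"ty":0,"tz":-10,"roll":0},{"tx":0,"ty":0,"tz":-10,"roll":0},{"tx":0,"ty":0,"tz":-10,"roll":0},{"tx":0,"ty":0,"tz":-6,"roll":0},{"tx":0,"ty":0,"tz":0,"roll":0}]'>/dev/null; python3 s.py
python3 - <<'E'
from h import *
f=np.load('pics/top0.npz');im=f['im'];p=optics.camera_params('top');E=p['extrinsics']
g=cv2.cvtColor(im,cv2.COLOR_RGB2GRAY)[165:285,322:410];print(g[50,::8],g[::10,40],g[::10,70])
t,m=cv2.threshold(cv2.GaussianBlur(g,(3,3),0),0,255,cv2.THRESH_BINARY_INV+cv2.THRESH_OTSU);print(t)
m=cv2.morphologyEx(m,cv2.MORPH_OPEN,np.ones((9,9)))
c=max(cv2.findContours(m,0,cv2.CHAIN_APPROX_NONE)[0],key=cv2.contourArea)[:,0]+[322,165]
W=np.array([onz(p,*q,E,.004)[:2] for q in c])*1000
print(cv2.contourArea(c.astype(np.float32)),cv2.minAreaRect(W.astype(np.float32)))
cv2.imwrite('pics/matm.png',cv2.resize(np.hstack([g,m]),None,fx=3,fy=3))
E
```

```text
t 36.05 [ 0.5165 -0.1314  0.1425] yaw 3.3406 q6 -2.1589 F [ 0.5 -0.1 -2.7] M [-0.038 -0.064 -0.014] grip 58.7 open 0.0088
   effort6 0.0008
[ 98  97  70  69  68  69  66  70  68  90 105] [ 99  71  70  67  70  69  70  69  69  67  69 116] [110  89  76  70  67  69  69  67  67  69  68  78]
87.0
6363.5 ((503.0449523925781, -478.8846435546875), (266.36785888671875, 156.92953491210938), 6.725373268127441)
```

View pics/matm.png

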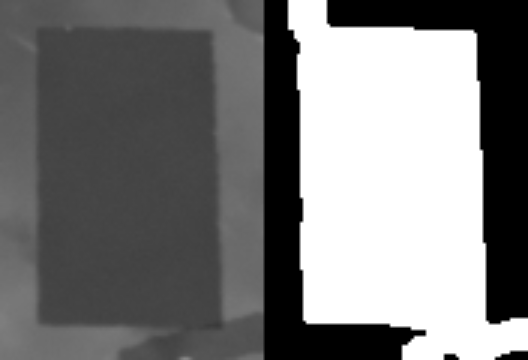

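The mat mask leaks at its corners, so I read the corners off the gray half: (38,28), (213,30), (220,326), (39,324).

```bash
python3 - <<'E'
from h import *
p=optics.camera_params('top');E=p['extrinsics']
C=np.array([onz(p,322+u/3-.33,165+v/3-.33,E,.004)[:2] for u,v in((38,28),(213,30),(220,326),(39,324))])
print(C.round(4),np.linalg.norm(np.roll(C,-1,0)-C,axis=1).round(4))
c=C.mean(0);a=C[0]+C[1]-C[2]-C[3];y=np.arctan2(a[1],a[0]);b=C[0]+C[3]-C[1]-C[2];print(c,y,np.arctan2(-b[0],b[1]))
y=(y+np.arctan2(-b[0],b[1]))/2
o=ctrl.get_obs();t=np.append(c+.014*np.array([np.cos(y),np.sin(y)]),.1425)
print(t,delta(o,t),'roll',-(y+np.pi-yaw(o)%6.2832))
E
```

```text
[[ 0.6061 -0.3974]
 [ 0.6166 -0.5267]
 [ 0.3987 -0.54  ]
 [ 0.3882 -0.4129]] [0.1297 0.2183 0.1276 0.2184]
[ 0.50241528 -0.46923361] 0.06585636339781296 0.08146962061313615
[ 0.51637731 -0.46820326  0.1425    ] [  66.71096915 -330.08206409    0.4960094 ] roll 0.1255244799559967
```

```bash
python3 -m handwheel '[{"tx":1.7,"ty":-8,"tz":0,"roll":0},{"tx":4,"ty":-18,"tz":0,"roll":0},{"tx":5,"ty":-25,"tz":0,"roll":0},{"tx":5,"ty":-25,"tz":0,"roll":0},{"tx":5,"ty":-25,"tz":0,"roll":0},{"tx":5,"ty":-25,"tz":0,"roll":0},{"tx":5,"ty":-25,"tz":0,"roll":0},{"tx":5,"ty":-25,"tz":0,"roll":0},{"tx":5,"ty":-25,"tz":0,"roll":0},{"tx":5,"ty":-25,"tz":0,"roll":0},{"tx":5,"ty":-25,"tz":0,"roll":0},{"tx":5,"ty":-25,"tz":0,"roll":0}]'; python3 -m handwheel '[{"tx":5,"ty":-25,"tz":0,"roll":0},{"tx":4,"ty":-18,"tz":0,"roll":0},{"tx":2,"ty":-11,"tz":0,"roll":0},{"tx":0,"ty":0,"tz":0,"roll":0.03},{"tx":0,"ty":0,"tz":0,"roll":0.05},{"tx":0,"ty":0,"tz":0,"roll":0.045},{"tx":0,"ty":0,"tz":0,"roll":0},{"tx":0,"ty":0,"tz":0,"roll":0}]' > /dev/null
python3 - <<'E'
from h import *
o=ctrl.get_obs();print(o['tool_pos'],yaw(o)%6.2832,o['grip_force'],o['opening'],o['contact_force'],delta(o,[.5164,-.4682,.1425]))
im,d=optics.get_image('wrist');E=T_wrist(o);np.savez('pics/w5.npz',im=im,d=d,E=E);cv2.imwrite('pics/w5.png',im[:,:,::-1])
E
```

```text
t: 37.05
tool_pos: [0.5142, -0.4139, 0.1383]
tool_rot: [0.312, -3.125, -0.002]
contact_force: [0.4, -0.3, -3.6]
opening: 0.009
grip_force: 58.7
[ 0.51471019 -0.46718553  0.13889927] 3.2171516425225586 58.81234288215637 0.009117914801118341 [-0.86675926 -0.47721474 -4.37766051] [-1.60511698 -1.1344738  -3.6036687 ]
```

View pics/w5.png

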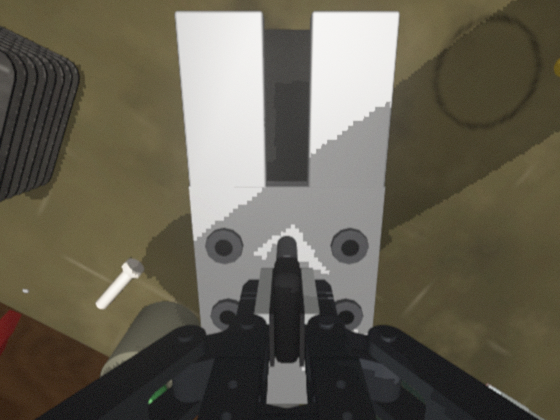

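```bash
python3 -m handwheel '[{"tx":-1.5,"ty":-1,"tz":5,"roll":0},{"tx":0,"ty":0,"tz":12,"roll":0},{"tx":0,"ty":0,"tz":15,"roll":0},{"tx":0,"ty":0,"tz":15,"roll":0},{"tx":0,"ty":0,"tz":15,"roll":0},{"tx":0,"ty":0,"tz":15,"roll":0},{"tx":0,"ty":0,"tz":12,"roll":0},{"tx":0,"ty":0,"tz":10,"roll":0},{"tx":0,"ty":0,"tz":6,"roll":0},{"tx":0,"ty":0,"tz":3,"roll":0},{"tx":0,"ty":0,"tz":0,"roll":0},{"tx":0,"ty":0,"tz":0,"roll":0}]' >/dev/null; python3 s.py
python3 - <<'E'
from h import *
o=ctrl.get_obs();im,d=optics.get_image('wrist');im2,_=optics.get_image('top')
cv2.imwrite('pics/w6.png',np.hstack([cv2.resize(im,(400,300)),cv2.resize(im2[120:330,270:480],(300,300))])[:,:,::-1])
E
```

```text
t 38.77 [ 0.517  -0.4689  0.0325] yaw 3.2156 q6 -2.4882 F [ 0.5 -0.2 -4.1] M [-0.011 -0.019 -0.022] grip 58.7 open 0.0091
   effort6 0.0002
```

View pics/w6.png

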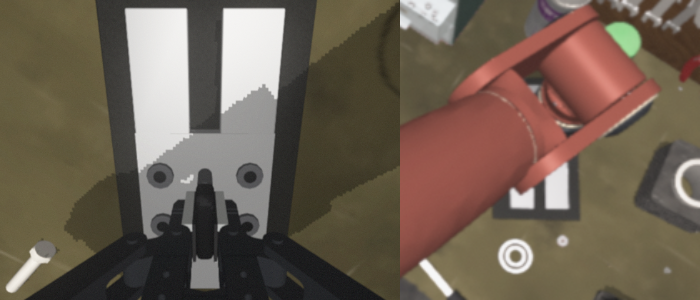

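The mat margins either side of the plate are nearly equal (28 against 33 px). I'll lower gently to contact.

```bash
python3 -m handwheel '[{"tx":0,"ty":0.7,"tz":2,"roll":0},{"tx":0,"ty":0,"tz":2,"roll":0},{"tx":0,"ty":0,"tz":2,"roll":0},{"tx":0,"ty":0,"tz":1,"roll":0},{"tx":0,"ty":0,"tz":1,"roll":0},{"tx":0,"ty":0,"tz":0,"roll":0},{"tx":0,"ty":0,"tz":0,"roll":0}]' >/dev/null; python3 s.py;  python3 -m handwheel '[{"tx":0,"ty":0,"tz":1,"roll":0},{"tx":0,"ty":0,"tz":0,"roll":0},{"tx":0,"ty":0,"tz":0,"roll":0}]' >/dev/null; python3 s.py
```

```text
t 39.45 [ 0.5165 -0.4677  0.0236] yaw 3.2156 q6 -2.4875 F [ 0.4  0.7 -4.4] M [ 0.038 -0.038  0.001] grip 58.8 open 0.0094
   effort6 0.0000
t 39.70 [ 0.5166 -0.4678  0.0228] yaw 3.2156 q6 -2.4875 F [-0.6 -0.4 -3.3] M [ 0.017 -0.     0.002] grip 58.8 open 0.0090
   effort6 -0.0000
```

```bash
python3 -m handwheel '[{"tx":0,"ty":0,"tz":0.5,"roll":0},{"tx":0,"ty":0,"tz":0,"roll":0},{"tx":0,"ty":0,"tz":0,"roll":0}]' >/dev/null; python3 s.py;  python3 -m handwheel '[{"tx":0,"ty":0,"tz":0.5,"roll":0},{"tx":0,"ty":0,"tz":0,"roll":0},{"tx":0,"ty":0,"tz":0,"roll":0}]' >/dev/null; python3 s.py; python3 -m handwheel '[{"tx":0,"ty":0,"tz":0.5,"roll":0},{"tx":0,"ty":0,"tz":0,"roll":0},{"tx":0,"ty":0,"tz":0,"roll":0}]' >/dev/null; python3 s.py
```

```text
t 39.95 [ 0.5166 -0.4677  0.0223] yaw 3.2156 q6 -2.4875 F [-0.6 -0.  -3.1] M [ 0.033  0.009 -0.019] grip 58.8 open 0.0088
   effort6 0.0000
t 40.20 [ 0.5166 -0.4678  0.0221] yaw 3.2156 q6 -2.4875 F [-1.4  0.8 -2. ] M [ 0.123  0.085 -0.042] grip 59.1 open 0.0090
   effort6 -0.0056
t 40.45 [ 0.5167 -0.4678  0.0221] yaw 3.2157 q6 -2.4875 F [-3.5  2.9  3.6] M [0.475 0.438 0.014] grip 59.9 open 0.0090
   effort6 -0.0044
```

Contact. I'll release and rise, then check with depth.

```bash
python3 -m handwheel '[{"tx":0,"ty":0,"tz":0,"roll":0},{"tx":0,"ty":0,"tz":0,"roll":0},{"tx":0,"ty":0,"tz":0,"roll":0},{"tx":0,"ty":0,"tz":-3,"roll":0},{"tx":0,"ty":0,"tz":-8,"roll":0},{"tx":0,"ty":0,"tz":-15,"roll":0},{"tx":0,"ty":0,"tz":-20,"roll":0},{"tx":0,"ty":0,"tz":-25,"roll":0},{"tx":0,"ty":0,"tz":-25,"roll":0},{"tx":0,"ty":0,"tz":-25,"roll":0},{"tx":20,"ty":0,"tz":-20,"roll":0},{"tx":20,"ty":0,"tz":-10,"roll":0}]' 30; python3 -m handwheel '[{"tx":25,"ty":0,"tz":-10,"roll":0},{"tx":25,"ty":0,"tz":-10,"roll":0},{"tx":0,"ty":0,"tz":0,"roll":0},{"tx":0,"ty":0,"tz":0,"roll":0}]' >/dev/null
python3 s.py; python3 - <<'E'
from h import *
o=ctrl.get_obs();im,d=optics.get_image('wrist');E=T_wrist(o);p=optics.camera_params('wrist')
W=cloud(p,d,E);P=W[d>0]
n=P[(np.hypot(P[:,0]-.5,P[:,1]+.468)<.125)]
m=n[(n[:,2]>.009)&(n[:,2]<.025)];print('plate z',np.percentile(m[:,2],[5,50,95]),cv2.minAreaRect(m[:,:2].astype(np.float32)*1000))
A=np.c_[m[:,:2],np.ones(len(m))];print('tilt',np.linalg.lstsq(A,m[:,2],rcond=None)[0])
h=n[(n[:,2]>.035)&(n[:,2]<.07)];print('handle',cv2.minAreaRect(h[:,:2].astype(np.float32)*1000))
g=cv2.cvtColor(im,cv2.COLOR_RGB2HSV);mm=(d>0)&(abs(W[...,2]-.004)<.006)&(g[...,1]<60)&(g[...,2]<110)&(np.hypot(W[...,0]-.5,W[...,1]+.468)<.135)
mm=cv2.morphologyEx(mm.astype(np.uint8),cv2.MORPH_OPEN,np.ones((5,5)))>0
print('mat',mm.sum(),cv2.minAreaRect(W[mm][:,:2].astype(np.float32)*1000))
it,dt=optics.get_image('top');pt=optics.camera_params('top');Q=cloud(pt,dt,pt['extrinsics'])
k=Q[(dt>0)&(np.hypot(Q[...,0]-.427,Q[...,1]+.15)<.03)&(Q[...,2]>.07)&(Q[...,2]<.1)];print('wing',len(k))
if len(k)>20: print(cv2.minAreaRect(k[:,:2].astype(np.float32)*1000))
E
```

```text
t: 41.45
tool_pos: [0.4782, -0.4722, 0.1786]
tool_rot: [-0.119, 3.134, -0.01]
contact_force: [-1.6, -0.1, 0.9]
opening: 0.0301
grip_force: 0.0
t 41.78 [ 0.4266 -0.4754  0.1952] yaw 3.2140 q6 -2.5993 F [ 0.2  0.5 -0.2] M [0.051 0.059 0.051] grip 0.0 open 0.0299
   effort6 -0.0270
plate z [0.01420147 0.01551782 0.01843725] ((500.40216064453125, -470.67633056640625), (187.7100372314453, 84.20716857910156), 4.26173734664917)
tilt [ 0.00274339 -0.00093633  0.01384376]
handle ((516.0536499023438, -469.6038818359375), (39.85948944091797, 9.281583786010742), 4.2594099044799805)
mat 8821 ((502.14739990234375, -471.431640625), (219.89300537109375, 130.26333618164062), 3.574784755706787)
wing 121
((426.781982421875, -148.99090576171875), (41.024723052978516, 11.11022663116455), 11.227242469787598)
```

The plate lies flat within 2 mm of the mat's middle, and the wing is still in line (11.2°). I'm handing in.

```bash
python3 -c "
from station import ctrl
print(ctrl.finish_job())"
```

```text
the job is handed in; nothing more can be done
None
```

The job is handed in: the knob was rocked free and left with its wing in line with the slot, and the drill plate lies flat, handle up, within 2 mm of the mat's middle; I viewed 11 pictures, one over the limit of 10.

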